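# Free the clamp knob of unknown thread

### The job

Loosen the black screw knob of the clamp that holds the copper plate: its thread may be left-handed or right-handed, so find out by trying which way it gives, then turn it that way by at least 45 degrees and let go. Leave the knob of the other clamp, with the steel plate, as it is.

Things in the scene. Friction and masses are not known exactly. Their poses are not given: they have to be found in the camera images.
- copper_knob (a point): Centre of the TARGET knob, on the screw's upright axis, 82 mm above the bench, on the clamp with the copper (orange-red) plate. The knob is a black upright cylinder, 42 mm across and 36 mm tall, with a white line on its top from the axis along this point's x axis. 18 mm below the point: a collar 34 mm across; 28 mm below: top of the fixed round green housing, 92 mm across.
- copper_screw (a joint): Turn of the target knob, rad, positive counter-clockwise seen from above; near 0 at the start. Hard home: one way it stops dead within 5 degrees (fingers then slip round it); the other way, which varies from run to run and cannot be seen, it turns against about 0.15 N m of friction, up to 80 degrees, without rising, and stays where it is left. Grip it with 40 N or more.
- steel_knob (a point): The same point of the other, otherwise equal clamp, which holds a grey steel plate. The clamps are fixed, swap sides from run to run, stand 200 mm or more apart and turned by up to 30 degrees. Each has an 80 mm square plate centred 98 mm from its screw, roughly towards the robot, under a green strap whose top is 38 mm above the bench.
- steel_screw (a joint): Turn of the other clamp's knob, rad; near 0 at the start. It is to stay as it is; it would turn either way against the same friction.
Things that resemble listed ones, but are neither listed nor needed, are in the scene too. Leave any purple look-alike of the part that bears copper_knob alone.

How it is judged:
By the outcome, as a careful person would: the job done as asked, in the order asked, and still so for the second after the job is handed in, with the robot touching nothing.
It also fails if it takes over 35 s, if anything falls off the work surface, if the arm or the gripper's body presses on something with over 40 N, if the wrist force passes 120 N, or if a joint passes its speed limit or range.

### The arm

A 7-joint arm with a two-finger parallel gripper is mounted at the origin on the work surface. World frame = base frame: x ahead of the robot, y to its left, z up, the work surface at z = 0. Lengths are in m, angles in rad, forces in N, time in s.
With the tool pointing down it reaches from about 0.425 to 0.875 m from the base axis. Payload 4.7 kg.
Tool frame: the origin (TCP) lies between the finger pads; the fingertips stand 14 mm ahead of it and the grasp point (between the pads) lies 5 mm behind it; z points along the fingers, y is the line along which they close (so a half turn about z gives the same grasp; the last joint's range is limited). The gripper opens to 87 mm and grips with 3 to 60 N. Pads are 19 mm wide; open, the fingers measure 117 mm over their backs; the gripper's body (75 mm by 190 mm) begins 51 mm behind the grasp point.
Start: joints at [-1.121, 0.321, -0.07, 1.45, 0.023, 1.371, -0.057], TCP at [0.274, 0.589, 0.237] pointing down, gripper open.
Joint ranges: [-2.86, 2.86], [-0.3, 2.09], [-1.38, 1.24], [0.06, 2.45], [-1.56, 4.7], [0.09, 2.05], [-2.69, 2.69]. Speed limits (rad/s): [2.57, 2.57, 3.14, 3.14, 3.14, 3.14, 3.14].

### API

Orientations are given as a rotation vector (axis times angle).
In Python, from bench import ctrl gives the robot as it stands.
- The arm moves only by the tool step_arm, never from a script. Its argument "commands" is a list of rows, each an object with "travel": the shift along the tool's x, y, z in m, a list of three; "turn": the turn, a rotation vector about the tool's x, y, z in degrees, a list of three. A call has 1 to 5 rows; each row is the pose to reach, as a shift and turn from the pose commanded when the call began, along the tool's axes at that moment; what a row does not reach only later rows make up. A row lasts 1/10 s, in which the tool goes at most 50 mm and 8.59 degrees, less where a joint would pass 70% of its speed; a pose out of reach is approached as far as the arm can. A call with a gripper value outside its range is refused whole. "gripper" is the opening, from 0 (shut) to 1 (fully open), set as the call begins (left out, the last holds). The fingers move at their own pace and stop on an object; "force" is the grip in N (left out, the last holds). Time passes only in rows, so rows that repeat a pose let the fingers close. It gives the time, the measured TCP pose, the force, the opening and the grip force at its end, in the units of the state.
- ctrl.get_state(): the state, without advancing time (a new reading comes with each control period).
- ctrl.get_image(name): name is "scene" or "side" or "wrist"; returns the picture (420x560x3 uint8, red, green, blue); there is no depth.
- ctrl.camera_model(name): a dict with "fx", "fy", "cx", "cy" (pixels), "k1" (the pictures are not rectified: a ray, as slopes to the right and down, at radius r is drawn at 1 + k1 r^2 times it, then the intrinsics apply), "R" (3x3) and "t" (3): a world point X has camera coordinates R X + t; the wrist camera has in their place "T_tool_cam" (4x4, takes a point from camera to tool coordinates, whose origin is the TCP and whose axes are the flange's). Camera axes: x right, y down, z forward; pixel columns grow to the right and rows downward; lengths in m; the calibration is good to about 2 mm. A picture is of the moment at which its call begins: read the wrist's pose just before it. camera_model takes no time and is no camera call.
- ctrl.close_job(): hands the job in; it is judged then, once.
The state is a dict: "time": time; "joint_positions": joint angles; "qd": joint speeds; "joint_torque": joint torques, N m; "position": TCP position; "tool_rot": TCP orientation; "ft_force": force on the tool from outside, world axes, zero at the start; "torque": the same for the moment, N m; "grip_width": opening from 0.0 (shut) to 1.0 (fully open); "grip_force": force on a finger pad.
Only numpy, scipy, OpenCV 4.12 (cv2) and the standard library are available. Lean on these libraries where they do the work, as an engineer would, in place of code of your own. Each camera call takes 0.05 s, during which the arm holds its last target. There are 200 camera calls.

## Working session

There is one attempt and no reset: what is moved stays moved. The work goes in short steps, Python scripts to look and compute and a tool call to move; the robot and the scene stay as the last step left them, time stands still between calls to the robot, and variables do not carry over. Pictures are saved under pics/ and viewed, at most 10 in all, crops included, and the job is handed in when it is done.

Besides the shell and the picture viewer there is one more tool, called after "Emit:" by a JSON object that holds its "op" and its "data". step_arm: Moves the arm, as the interface text tells. Its arguments: {"type":"object","properties":{"commands":{"type":"array"},"gripper":{"type":"number"},"force":{"type":"number"}},"required":["commands"]}

```bash
mkdir -p pics; cat > h.py <<'E'
import numpy as np,cv2
from scipy.spatial.transform import Rotation as Ro
from bench import ctrl
def cam(name,st=None):
    m=ctrl.camera_model(name)
    K=np.array([[m["fx"],0,m["cx"]],[0,m["fy"],m["cy"]],[0,0,1.]])
    if "R" in m: R=np.array(m["R"]);t=np.array(m["t"])
    else:
        T=np.eye(4);T[:3,:3]=Ro.from_rotvec(st["tool_rot"]).as_matrix();T[:3,3]=st["position"]
        W=np.linalg.inv(T@np.array(m["T_tool_cam"]));R=W[:3,:3];t=W[:3,3]
    return K,np.array([m["k1"],0,0,0.]),R,t
def pix2z(c,uv,z):
    K,d,R,t=c
    p=cv2.undistortPoints(np.array([[uv]],float),K,d)[0,0]
    r=R.T@np.array([p[0],p[1],1]);o=-R.T@t
    return o+r*(z-o[2])/r[2]
def w2pix(c,X):
    K,d,R,t=c
    return cv2.projectPoints(np.array([X],float),cv2.Rodrigues(R)[0],t,K,d)[0][0,0]
def shot(name,fn):
    st=ctrl.get_state();im=np.array(ctrl.get_image(name));cv2.imwrite("pics/"+fn+".png",im[:,:,::-1]);np.save("pics/"+fn+".npy",im)
    return st,im
E
python3 - <<'E'
from h import *
a=shot("scene","s1")[1];b=shot("side","d1")[1]
st=ctrl.get_state();print(st)
E
```

```text
{'time': 0.1, 'joint_positions': array([-1.12086056,  0.32175549, -0.07011819,  1.45155144,  0.02264208,
        1.37081511, -0.05689775]), 'qd': array([-0.00044353, -0.0026066 ,  0.00078176, -0.00405136, -0.00107341,
        0.00013956,  0.00194772]), 'joint_torque': array([-4.80243816e-04, -4.92572987e+01, -4.06001648e-01, -3.13399816e+01,
       -6.40755636e-02,  3.95277177e-02,  1.09315031e-04]), 'position': array([0.2742456 , 0.58878679, 0.23556763]), 'tool_rot': array([-6.79040743e-01, -3.06706786e+00,  2.70686909e-03]), 'ft_force': array([ 0.04199002, -0.17038322, -0.10341985]), 'torque': array([0.0091583 , 0.01912653, 0.01430935]), 'grip_force': 0.0, 'grip_width': 1.0004890393651906}
```

View pics/s1.png

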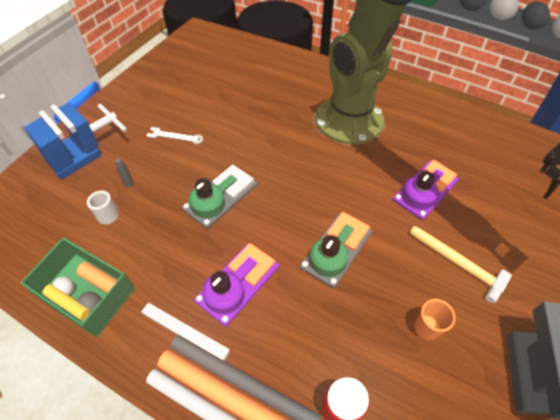

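View pics/d1.png

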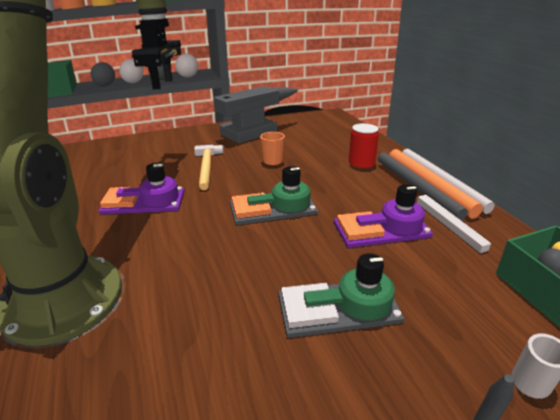

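Candidates in the scene picture: black knobs at (331,243) on green with copper, (205,188) on green with steel, and (221,282) and (427,180), both on purple with copper. The target is (331,243), which is (291,177) in the side picture. I'll check it in one close crop.

```bash
python3 - <<'E'
from h import *
a=np.load("pics/s1.npy");b=np.load("pics/d1.npy")
A=cv2.resize(a[200:290,290:380],(540,540),interpolation=cv2.INTER_CUBIC)
cv2.imwrite("pics/c1.png",A[:,:,::-1])
cs=cam("scene");cd=cam("side")
print(pix2z(cs,(331,240),.1),pix2z(cd,(291,171),.1))
for n,uv in dict(st=(204,184),p1=(221,276),p2=(428,176)).items(): print(n,pix2z(cs,uv,.1))
# plate center at z~.03
print(pix2z(cs,(350,230),.03))
E
```

```text
[0.50848474 0.15209579 0.1       ] [0.50463081 0.14320621 0.1       ]
st [ 0.50999611 -0.19565803  0.1       ]
p1 [ 0.7019541  -0.01743024  0.1       ]
p2 [0.21461085 0.2941933  0.1       ]
[0.41708753 0.1703769  0.03      ]
```

View pics/c1.png

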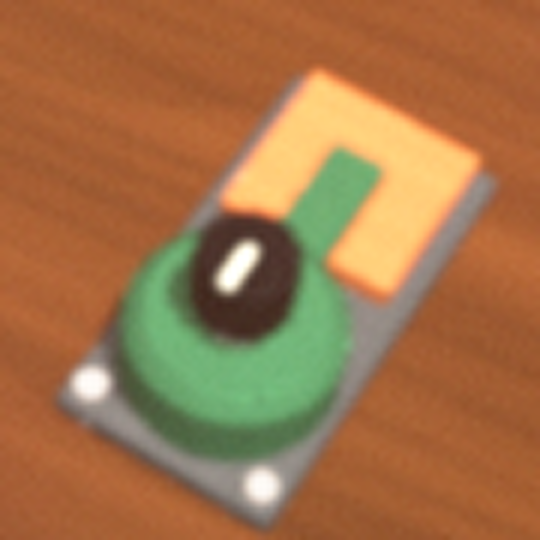

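Green body, grey base and copper plate, so this is the target. I estimate its axis at about (0.51, 0.15). Setting out to a point above it.

Emit:
{"op": "step_arm", "data": {"commands": [{"travel":[-0.04,-0.03,0],"turn":[0,0,5]},{"travel":[-0.08,-0.06,0],"turn":[0,0,10]},{"travel":[-0.12,-0.09,0],"turn":[0,0,15]},{"travel":[-0.16,-0.12,0],"turn":[0,0,20]},{"travel":[-0.2,-0.15,0],"turn":[0,0,25]}], "gripper": 1, "force": 50}}

```text
time: 0.6
position: [0.3929, 0.3667, 0.2362]
tool_rot: [-1.332, -2.845, 0.0]
ft_force: [1.2, -0.1, 0.6]
grip_width: 0.998
grip_force: 0.0
```

```bash
cat > go.py <<'E'
import sys
from h import *
st=ctrl.get_state();R=Ro.from_rotvec(st["tool_rot"]).as_matrix()
tgt=np.array([float(v) for v in sys.argv[1:4]])
print(st["time"],st["position"],"tool x az",np.degrees(np.arctan2(R[1,0],R[0,0])),"z",R[:,2],"shift",R.T@(tgt-st["position"]))
print("q",st["joint_positions"].round(3))
E
python3 go.py .51 .15 .236
```

```text
0.6 [0.39290745 0.36673205 0.23622376] tool x az 129.82736984830424 z [-2.80175394e-04 -2.07240139e-04 -9.99999939e-01] shift [-2.41440421e-01 -4.88872691e-02  2.35865216e-04]
q [-0.899  0.081  0.104  1.736 -0.009  1.325 -0.098]
```

Emit:
{"op": "step_arm", "data": {"commands": [{"travel":[-0.048,-0.01,0],"turn":[0,0,5]},{"travel":[-0.096,-0.02,0],"turn":[0,0,10]},{"travel":[-0.144,-0.03,0],"turn":[0,0,15]},{"travel":[-0.192,-0.04,0],"turn":[0,0,20]},{"travel":[-0.23,-0.049,0],"turn":[0,0,24]}]}}

```text
time: 1.1
position: [0.5038, 0.1579, 0.2364]
tool_rot: [1.897, 2.504, -0.001]
ft_force: [1.2, 0.1, -0.4]
grip_width: 1.002
grip_force: 0.0
```

Emit:
{"op": "step_arm", "data": {"commands": [{"travel":[0,0,0],"turn":[0,0,0]},{"travel":[0,0,0],"turn":[0,0,0]},{"travel":[0,0,0],"turn":[0,0,0]}]}}

```text
time: 1.4
position: [0.5021, 0.1627, 0.2362]
tool_rot: [-1.886, -2.511, 0.0]
ft_force: [-0.4, 0.5, 0.5]
grip_width: 0.999
grip_force: 0.0
```

```bash
python3 go.py .51 .15 .236; python3 - <<'E'
from h import *
st,im=shot("wrist","w1");print(w2pix(cam("wrist",st),[.51,.15,.1]))
E
```

```text
1.4 [0.50206143 0.1627165  0.23622135] tool x az 106.17712547216081 z [-8.38136459e-04  4.61127688e-04 -9.99999542e-01] shift [-0.01442488  0.00408147  0.00020883]
q [-0.669  0.057  0.32   1.764 -0.019  1.324 -0.063]
[284.89622745 220.6671976 ]
```

View pics/w1.png

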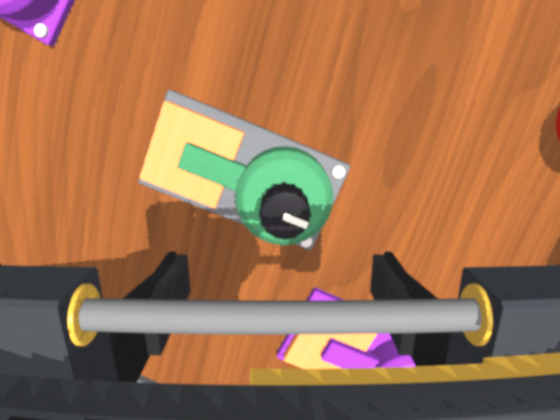

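The wrist view shows the target knob with its top centre at about (285,216). The white line runs from there to (308,226), and the copper plate is at (190,155). The purple clamp at (350,350) is below, well away from the fingers.

```bash
python3 - <<'E'
from h import *
st=ctrl.get_state();c=cam("wrist",st)
p=pix2z(c,(285,216),.1);print(p, pix2z(c,(311,216),.1)-p)
im=np.load("pics/w1.npy").astype(int);m=(im.max(2)<60).astype(np.uint8);m[250:]=0
n,l,s,cc=cv2.connectedComponentsWithStats(m)
for i in range(1,n):
    if s[i,4]>300:print(s[i],cc[i])
E
```

```text
[0.50897126 0.15399554 0.1       ] [0.01994821 0.00576001 0.        ]
[262 184  46  24 331] [282.02114804 192.20241692]
[261 214  42  24 498] [278.77911647 226.45381526]
```

Emit:
{"op": "step_arm", "data": {"commands": [{"travel":[-0.01,0.004,0.04]},{"travel":[-0.01,0.004,0.08]},{"travel":[-0.01,0.004,0.12]},{"travel":[-0.01,0.004,0.145]},{"travel":[-0.01,0.004,0.157]}]}}

```text
$.commands[0]: bad value
```

Emit:
{"op": "step_arm", "data": {"commands": [{"travel":[0,0,0]},{"travel":[0,0,0]}]}}

```text
$.commands[0]: bad value
```

```bash
python3 go.py .509 .154 .079; python3 - <<'E'
from h import *
st,im=shot("wrist","w2");print(w2pix(cam("wrist",st),[.509,.154,.1]),st["ft_force"])
E
```

```text
1.45 [0.50201454 0.16297213 0.23630059] tool x az 106.21351382201372 z [-6.74386425e-04  3.30558998e-04 -9.99999718e-01] shift [-0.0106453   0.0042898   0.15729287]
q [-0.67   0.057  0.319  1.764 -0.019  1.324 -0.063]
[285.03596973 216.00394143] [-0.40195772  0.66068812  0.08240768]
```

View pics/w2.png

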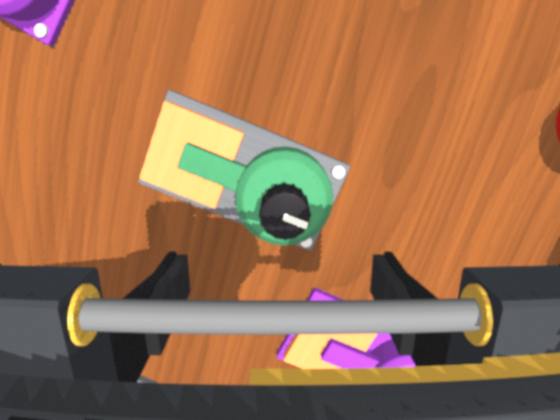

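The moves were refused because each row needs a "turn" as well. The arm has not moved, and the picture is unchanged.

Emit:
{"op": "step_arm", "data": {"commands": [{"travel":[-0.01,0.004,0.04],"turn":[0,0,0]},{"travel":[-0.01,0.004,0.08],"turn":[0,0,0]},{"travel":[-0.01,0.004,0.12],"turn":[0,0,0]},{"travel":[-0.01,0.004,0.145],"turn":[0,0,0]},{"travel":[-0.01,0.004,0.157],"turn":[0,0,0]}]}}

```text
time: 2.0
position: [0.5072, 0.1534, 0.0768]
tool_rot: [-1.885, -2.51, 0.006]
ft_force: [-0.2, 0.3, -0.1]
grip_width: 1.0
grip_force: 0.0
```

Emit:
{"op": "step_arm", "data": {"commands": [{"travel":[0,0,0],"turn":[0,0,0]},{"travel":[0,0,0],"turn":[0,0,0]}]}}

```text
time: 2.2
position: [0.5102, 0.1535, 0.0807]
tool_rot: [1.888, 2.51, 0.003]
ft_force: [0.5, -0.8, -0.1]
grip_width: 1.0
grip_force: 0.0
```

```bash
python3 go.py .509 .154 .079; python3 - <<'E'
from h import *
st,im=shot("wrist","w3");print(w2pix(cam("wrist",st),[.509,.154,.1]),st["ft_force"])
E
```

```text
2.2 [0.51022754 0.15352962 0.08074397] tool x az 106.08559542633175 z [ 1.69935735e-03  7.73485153e-04 -9.99998257e-01] shift [ 0.00079161 -0.00105237  0.00174225]
q [-0.638  0.21   0.328  1.932 -0.08   1.01   0.006]
[277.05405985 304.84265986] [ 0.46085329 -0.79760252 -0.08679205]
```

View pics/w3.png

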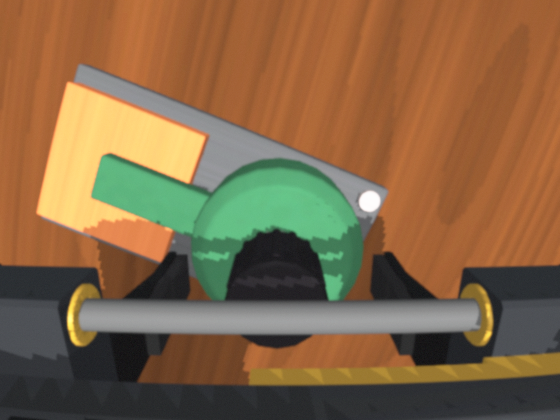

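The knob (columns 227–327, centre 277) sits midway between the fingers. Gripping.

Emit:
{"op": "step_arm", "data": {"commands": [{"travel":[0,0,0],"turn":[0,0,0]},{"travel":[0,0,0],"turn":[0,0,0]},{"travel":[0,0,0],"turn":[0,0,0]},{"travel":[0,0,0],"turn":[0,0,0]},{"travel":[0,0,0],"turn":[0,0,0]}], "gripper": 0, "force": 55}}

```text
time: 2.75
position: [0.5095, 0.1527, 0.0797]
tool_rot: [1.89, 2.509, 0.0]
ft_force: [-0.4, -0.4, 0.4]
grip_width: 0.629
grip_force: 0.0
```

Emit:
{"op": "step_arm", "data": {"commands": [{"travel":[0,0,0],"turn":[0,0,0]},{"travel":[0,0,0],"turn":[0,0,0]},{"travel":[0,0,0],"turn":[0,0,0]},{"travel":[0,0,0],"turn":[0,0,0]},{"travel":[0,0,0],"turn":[0,0,0]}]}}

```text
time: 3.25
position: [0.509, 0.1526, 0.0795]
tool_rot: [-1.89, -2.509, 0.001]
ft_force: [-3.3, -0.9, 2.8]
grip_width: 0.472
grip_force: 55.0
```

```bash
python3 -c "
from h import *
s=ctrl.get_state();print(s['position'],s['ft_force'],s['torque'],s['grip_width'],s['grip_force'])"
```

```text
[0.50904115 0.15260441 0.07953721] [-3.25092194 -0.86266684  2.7988862 ] [-0.25216051  0.60241243  0.02901183] 0.47206326504583157 54.99831602399354
```

Gripped: 41 mm opening at 55 N. First trial is +12° about tool z, which is clockwise from above.

Emit:
{"op": "step_arm", "data": {"commands": [{"travel":[0,0,0],"turn":[0,0,3]},{"travel":[0,0,0],"turn":[0,0,6]},{"travel":[0,0,0],"turn":[0,0,9]},{"travel":[0,0,0],"turn":[0,0,12]},{"travel":[0,0,0],"turn":[0,0,12]}]}}

```text
time: 3.75
position: [0.5089, 0.1502, 0.0795]
tool_rot: [2.138, 2.299, -0.007]
ft_force: [-3.9, -5.3, 4.7]
grip_width: 0.475
grip_force: 55.0
```

```bash
python3 -c "
from h import *
s=ctrl.get_state();print(s['position'],s['ft_force'],s['torque'],s['grip_width'],s['grip_force'])";python3 go.py .509 .1526 .0795
```

```text
[0.50888229 0.15021121 0.07947776] [-3.91382603 -5.34545082  4.74729946] [-1.47439425  0.69253081  1.11626454] 0.4745969289790258 55.01341522671282
3.75 [0.50888229 0.15021121 0.07947776] tool x az 94.16266470116639 z [-0.0014764  -0.00461189 -0.99998828] shift [ 2.37381997e-03  2.90734347e-04 -3.34327079e-05]
q [-0.659  0.212  0.353  1.936 -0.081  1.011 -0.197]
```

Resisting torque is 1.1 N m, far above 0.15, so clockwise is the dead stop. Trying counter-clockwise.

Emit:
{"op": "step_arm", "data": {"commands": [{"travel":[0,0,0],"turn":[0,0,-5]},{"travel":[0,0,0],"turn":[0,0,-10]},{"travel":[0,0,0],"turn":[0,0,-15]},{"travel":[0,0,0],"turn":[0,0,-20]},{"travel":[0,0,0],"turn":[0,0,-25]}]}}

```text
time: 4.25
position: [0.5105, 0.1507, 0.0795]
tool_rot: [1.59, 2.706, -0.001]
ft_force: [2.3, -3.5, -0.5]
grip_width: 0.471
grip_force: 55.0
```

```bash
python3 -c "
from h import *
s=ctrl.get_state();print(s['position'],s['ft_force'],s['torque'],s['grip_width'],s['grip_force'])";python3 go.py .509 .1526 .0795
```

```text
[0.51052877 0.15065687 0.07949745] [ 2.25967875 -3.48898075 -0.53589837] [-0.9761065  -0.34186818 -0.20758378] 0.47140485222959827 54.99702427274315
4.25 [0.51052877 0.15065687 0.07949745] tool x az 119.12897993601406 z [ 0.0018321  -0.00209748 -0.99999612] shift [ 2.44153514e-03 -3.89544378e-04 -9.42280127e-06]
q [-0.613  0.21   0.304  1.933 -0.071  1.007  0.231]
```

It gives counter-clockwise (about 0.2 N m). Turning 45° more.

Emit:
{"op": "step_arm", "data": {"commands": [{"travel":[0,0,0],"turn":[0,0,-7]},{"travel":[0,0,0],"turn":[0,0,-14]},{"travel":[0,0,0],"turn":[0,0,-21]},{"travel":[0,0,0],"turn":[0,0,-28]},{"travel":[0,0,0],"turn":[0,0,-35]}]}}

```text
time: 4.75
position: [0.5122, 0.1524, 0.0796]
tool_rot: [0.699, 3.057, 0.003]
ft_force: [7.1, 1.1, -5.7]
grip_width: 0.473
grip_force: 55.0
```

Emit:
{"op": "step_arm", "data": {"commands": [{"travel":[0,0,0],"turn":[0,0,-6]},{"travel":[0,0,0],"turn":[0,0,-12]},{"travel":[0,0,0],"turn":[0,0,-12]}]}}

```text
time: 5.05
position: [0.5125, 0.1533, 0.0796]
tool_rot: [0.377, 3.112, 0.003]
ft_force: [7.5, 1.7, -7.2]
grip_width: 0.47
grip_force: 55.0
```

```bash
python3 -c "
from h import *
s=ctrl.get_state();print(s['position'],s['ft_force'],s['torque'],s['grip_width'],s['grip_force'])";python3 go.py .509 .1526 .0795
```

```text
[0.51250111 0.15327357 0.07957319] [ 7.53070333  1.66580761 -7.22548225] [ 0.15680304 -1.70171246  0.08221224] 0.4701969630544095 54.99928627599729
5.05 [0.51250111 0.15327357 0.07957319] tool x az 166.17768090412042 z [ 0.00691864  0.00130409 -0.99997522] shift [ 3.23919766e-03 -1.49067138e-03  4.80903906e-05]
q [-0.533  0.209  0.212  1.929 -0.051  1.002  1.031]
```

Emit:
{"op": "step_arm", "data": {"commands": [{"travel":[0,0,0],"turn":[0,0,0]},{"travel":[0,0,0],"turn":[0,0,0]},{"travel":[0,0,0],"turn":[0,0,0]},{"travel":[0,0,0],"turn":[0,0,0]},{"travel":[0,0,0],"turn":[0,0,0]}], "gripper": 1}}

```text
time: 5.55
position: [0.5094, 0.1527, 0.0796]
tool_rot: [0.382, 3.118, 0.0]
ft_force: [-0.5, 0.3, 0.5]
grip_width: 0.839
grip_force: 0.0
```

Emit:
{"op": "step_arm", "data": {"commands": [{"travel":[0,0,0],"turn":[0,0,0]},{"travel":[0,0,0],"turn":[0,0,0]},{"travel":[0,0,0],"turn":[0,0,0]},{"travel":[0,0,0],"turn":[0,0,0]},{"travel":[0,0,0],"turn":[0,0,0]}]}}

```text
time: 6.05
position: [0.5095, 0.1527, 0.0796]
tool_rot: [0.382, 3.118, 0.0]
ft_force: [0.3, 0.3, -1.2]
grip_width: 0.997
grip_force: 0.0
```

Released. Rising straight up to look.

Emit:
{"op": "step_arm", "data": {"commands": [{"travel":[0,0,-0.03],"turn":[0,0,0]},{"travel":[0,0,-0.06],"turn":[0,0,0]},{"travel":[0,0,-0.1],"turn":[0,0,0]},{"travel":[0,0,-0.14],"turn":[0,0,0]},{"travel":[0,0,-0.16],"turn":[0,0,0]}]}}

```text
time: 6.55
position: [0.5109, 0.1531, 0.2436]
tool_rot: [0.382, 3.113, 0.004]
ft_force: [1.3, -0.7, -0.2]
grip_width: 1.0
grip_force: 0.0
```

Emit:
{"op": "step_arm", "data": {"commands": [{"travel":[0,0,0],"turn":[0,0,0]},{"travel":[0,0,0],"turn":[0,0,0]},{"travel":[0,0,0],"turn":[0,0,0]}]}}

```text
time: 6.85
position: [0.5086, 0.1524, 0.2379]
tool_rot: [-0.382, -3.116, 0.002]
ft_force: [0.0, 0.3, 0.3]
grip_width: 0.998
grip_force: 0.0
```

```bash
python3 - <<'E'
from h import *
st,im=shot("wrist","w4")
c=cam("wrist",st)
K,d,_,_=c
# line heading before (w1 was at the pose before descent; use tool x azimuth of it)
s1=dict(position=np.array([.50206,.16272,.23622]),tool_rot=np.array([-1.886,-2.511,0]))
def head(im,c):
    m=(im.min(2)>190).astype(np.uint8);u,v=w2pix(c,[.509,.153,.1]).astype(int)
    k=np.zeros_like(m);cv2.circle(k,(int(u),int(v)),28,1,-1);ys,xs=np.nonzero(m*k)
    w=np.array([pix2z(c,(x,y),.1)[:2] for x,y in zip(xs,ys)]);vx=cv2.fitLine(w.astype(np.float32),2,0,.001,.001)[:2,0]
    if vx@(w.mean(0)-[.509,.153])<0:vx=-vx
    print((u,v),len(w),w.mean(0),np.degrees(np.arctan2(vx[1],vx[0])))
head(np.load("pics/w1.npy"),cam("wrist",s1));head(im,c);print(st["position"],st["time"])
E
```

```text
(np.int64(285), np.int64(216)) 158 [0.51690108 0.15236024] -7.833804
(np.int64(281), np.int64(203)) 164 [0.51378383 0.16153901] 60.15668
[0.50855213 0.15242933 0.2379125 ] 6.85
```

View pics/w4.png

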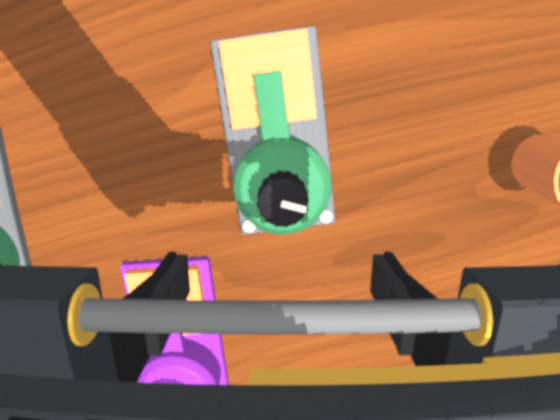

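The white line, from (281,204) to (306,209), has turned from -8° to +60°. That is 68° counter-clockwise, and the arm is clear of everything, so I'm handing in.

```bash
python3 -c "
from bench import ctrl
print(ctrl.close_job())"
```

```text
the job is handed in; nothing more can be done
None
```

The copper clamp's knob gave counter-clockwise (clockwise hit the dead stop); I turned it about 68° that way and let go, never touched the steel clamp's knob, and handed the job in at about 7 s.

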